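Mesh the splined arbor in the bench socket and hold it home

TASK

Take the arbor with the blue flange out of the wooden rack, turn it until its splines mesh with the cross-shaped slots of the bench drive socket, and slide it down fully home, so that its flange sits on the socket's face. A spring ejector in the socket pushes it back out, so finish while still holding it and pressing it home with the gripper: do not let go. Leave the white-flanged arbor in the rack and the other things lying where they are.

Things in the scene. Friction and masses are not known exactly. Their poses are not given: they have to be found in the camera images.
- blue_arbor_grip (a point): loose drive arbor (0.14 to 0.23 kg) with a blue flange, upright in one of the rack's holes, flange resting on the rack. This point: centre of its aluminium grip bar, 44 mm long (own x), 24 wide (own y, grip it so), 34 high, 25 mm above the flange's underside. Flange 64 mm across, 8 thick. Own z up. Splined shank below: see the tip
- blue_arbor_tip (a point): lower end of the blue arbor's steel shank, 46 mm below the flange's underside, 71 mm below the grip centre. Shank 16 mm across, last 8 mm tapering to 9. Four ribs in a cross along own +-x and +-y, 32 mm across, each 7 mm thick, run from the flange's underside to 16 mm above this point; below them a plain round pilot
- white_arbor_grip (a point): the arbor to be left alone: the same as the blue one but with a white flange, in the rack's other hole; this point is the centre of its grip bar
- rack: fixed wooden rack block, 80 mm (own x) x 200 mm (own y) x 58 mm high, with two round through holes of 41 mm at own y = +55 and -55 mm; origin at the centre of its underside. It may stand to the left or to the right of the socket
- socket_mouth (a point): centre of the top face of the fixed bench drive socket: aluminium drum 72 mm across on a grey base plate 110 x 90 mm, face 70 mm above the table. Upright bore 18.5 mm across with four slots 9.5 mm wide in a cross along own +-x and +-y, 37 mm across, 56 deep; the arbor fits at any quarter turn. Home: flange underside on the face, grip centre 25 mm above this point
- ejector (a joint): brass spring plunger inside the socket's bore, in m: 0 = up (its top 34 mm below the face), grows as it is pushed down by the tip of the arbor; 0.012 when the arbor is fully home (stop at 0.016). It pushes up with 6 N at first touch and 12 N at home
- whetstone: grey dressing stone, 48 x 150 x 24 mm, loose bystander; origin at the centre of its underside
- sample_tile: small red granite sample tile, 56 x 56 x 10 mm, loose bystander between rack and socket; origin at the centre of its underside
- marker_pen: black and white marker pen, 128 mm long, 17 mm thick, loose bystander between rack and socket; origin at the centre of its underside
- felt_wheel: cream felt polishing wheel, 60 mm across, 25 mm high, loose bystander; origin at the centre of its underside
Mind the look-alikes: they are no part of the job. Leave any purple look-alike of the part that bears blue_arbor_grip alone.

How it is judged:
By the outcome, as a careful person would: the job done as asked, in the order asked, and still so for the second after the job is handed in, while the arm keeps its last pose, push and grip.
It also fails if it takes over 38 s, if anything falls off the work surface, if the arm or the gripper's body presses on something with over 40 N, if the wrist force passes 120 N, or if a joint passes its speed limit or range.

ROBOT

A 7-joint arm with a two-finger parallel gripper is mounted at the origin on a cart in front of the work surface, level with it; the furniture and walls round the work are solid. World frame = base frame: x ahead of the robot, y to its left, z up, the work surface at z = 0. Lengths are in m, angles in rad, forces in N, time in s.
With the tool pointing down it reaches from about 0.4 to 0.875 m from the base axis. Payload 4.4 kg.
Tool frame: the origin (TCP) lies on the centre line of the jaws, within the pads' length; the fingertips stand 8 mm ahead of it and the grasp point (between the pads) lies 11 mm behind it (manip.tip_reach is the distance from the TCP to the fingertips, in m); y points along the fingers, z is the direction in which the jaws open and shut, and the axes are right-handed (so a half turn about y gives the same grasp; the last joint's range is limited). The gripper opens to 85 mm and grips with 20 to 120 N. Pads are 22 mm wide; open, the fingers measure 114 mm over their backs; the gripper's body (76 mm by 85 mm) begins 54 mm behind the grasp point. The pads swing forward as they close: fully open they stand 13 mm farther back than shut.
Start: joints at [-1.364, 0.628, 0.038, 1.517, -0.027, 0.996, -0.02], TCP at [0.175, 0.626, 0.239] pointing down, gripper open.
Joint ranges: [-3.06, 3.06], [-0.37, 2.12], [-1.25, 1.32], [0.18, 2.47], [-1.1, 4.24], [0.23, 1.98], [-2.94, 2.94]. Speed limits (rad/s): [2.57, 2.57, 3.14, 3.14, 3.14, 3.14, 3.14].

INTERFACE

Orientations are given as a rotation vector (axis times angle).
In Python, from station import monitor, viewer, ticket, manip gives the robot as it stands.
- The arm moves only by the shell command python3 -m jog 'ROWS' [FORCE]. ROWS is JSON, a list of rows, each a list of 5 numbers: the shift along the tool's x, y, z in mm, then the turn about the tool's y in degrees, then the opening, from 0 (shut) to 1 (fully open). A call has 1 to 5 rows; each row shifts and turns the commanded pose from where the row before left it, along the tool's axes as they then stand; what a row does not reach is not made up. A row lasts 1/10 s, in which the tool goes at most 50 mm and 8.59 degrees, less where a joint would pass 70% of its speed; a pose out of reach is approached as far as the arm can. A call is refused whole if a number of a shift passes 50 or a number of a turn 8.59, either way. A call with a gripper value outside its range is refused whole. The fingers move at their own pace and stop on an object; FORCE is the grip in N (left out, the last holds). Time passes only in rows, so rows that do not move let the fingers close. It gives the time, the measured TCP pose, the force and the opening at its end, in the units of the state.
- monitor.read_state(): the state, without advancing time (a new reading comes with each control period).
- viewer.read_camera(name): name is "scene" or "side" or "wrist"; returns (picture, depth): 384x512x3 uint8, red, green, blue; 384x512 float32, m along the optical axis (not along the pixel's ray), 0 where there is no reading.
- viewer.calibration(name): a dict with "camera_matrix" (3x3 intrinsics, pixels), "R" (3x3) and "t" (3): a world point X has camera coordinates R X + t. Camera axes: x right, y down, z forward; pixel columns grow to the right and rows downward; lengths in m; the calibration is good to about 2 mm. A picture is of the moment at which its call begins: read the wrist's pose just before it. calibration takes no time and is no camera call; for the wrist camera it gives the pose at the moment of the call.
- ticket.job_done(): hands the job in, once; it reports no verdict.
The state is a dict: "time": time; "joint_pos": joint angles; "joint_vel": joint speeds; "joint_torque": joint torques, N m; "ee_pos": TCP position; "orientation": TCP orientation; "force": force on the tool from outside, world axes, zero at the start; "ft_torque": the same for the moment, N m; "opening": finger opening in m.
Only numpy, scipy, OpenCV 4.12 (cv2) and the standard library are available. Lean on these libraries where they do the work, as an engineer would, in place of code of your own. Each camera call takes 0.05 s, during which the arm holds its last target.

## Working session

There is one attempt and no reset: what is moved stays moved. The work goes in short steps, Python scripts to look and compute and a shell command to move; the robot and the scene stay as the last step left them, time stands still between calls to the robot, and variables do not carry over. Pictures are saved under pics/ and viewed, and the job is handed in when it is done.

```bash
ls; mkdir -p pics; python3 - <<'E'
from station import monitor, viewer, manip
import cv2
print(monitor.read_state()); print(manip.tip_reach)
for n in ("scene","side"):
    p,d=viewer.read_camera(n); cv2.imwrite(f"pics/{n}0.png",p[:,:,::-1]); 
    import numpy as np; np.save(f"pics/{n}0d.npy",d); np.save(f"pics/{n}0.npy",p)
    print(viewer.calibration(n))
E
```

```text
pics
{'time': 0.0, 'joint_pos': array([-1.36377162,  0.62935225,  0.03846365,  1.51838681, -0.02699664,
        0.99629642, -0.0199954 ]), 'joint_vel': array([ 0.00073358,  0.00043192, -0.00079498,  0.00102513,  0.00044056,
        0.00146874,  0.00023361]), 'joint_torque': array([-3.71573369e-04, -5.63410306e+01,  1.22633781e+00, -1.93441325e+01,
        1.09843182e-02,  1.05688378e-02,  7.21407872e-06]), 'ee_pos': array([0.17496273, 0.62536569, 0.2383795 ]), 'orientation': array([-1.56207946,  0.21439461, -0.21404761]), 'force': array([-0.16203471,  0.10836834,  0.27865351]), 'ft_torque': array([ 0.02367913, -0.02989184, -0.01362948]), 'opening': 0.08545129108527683}
0.008
{'camera_matrix': array([[479.84977843,   0.        , 256.5987663 ],
       [  0.        , 479.84977843, 194.05241225],
       [  0.        ,   0.        ,   1.        ]]), 'R': array([[-0.90190659, -0.43182092,  0.00975679],
       [-0.32566631,  0.6650051 , -0.6720935 ],
       [ 0.28373572, -0.60934301, -0.74040201]]), 't': array([0.52134659, 0.24803034, 1.09289826])}
{'camera_matrix': array([[471.15681267,   0.        , 261.56384019],
       [  0.        , 471.15681267, 190.41692573],
       [  0.        ,   0.        ,   1.        ]]), 'R': array([[-0.9361031 , -0.35144835,  0.0139659 ],
       [-0.22663065,  0.57232681, -0.78808665],
       [ 0.26897869, -0.74089546, -0.61540587]]), 't': array([0.54198888, 0.19614642, 1.04664614])}
```

View pics/scene0.png

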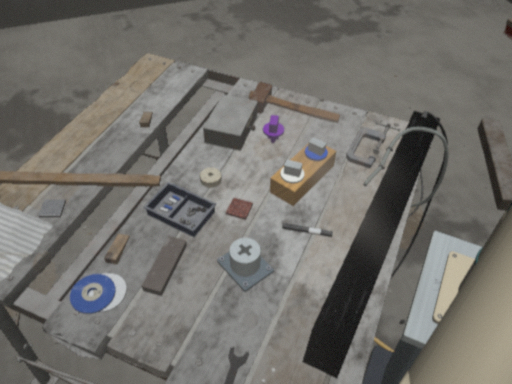

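View pics/side0.png

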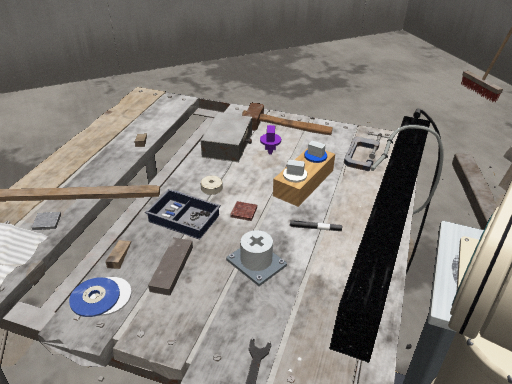

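The blue-flanged arbor is in the far hole at scene (316,150), and the white one is in the near hole at (292,170). A purple look-alike stands on the table at (274,128). The socket is at (245,252). I'll enlarge both views.

```bash
cat > h.py <<'E'
import numpy as np, cv2
from station import viewer
def pt(n,u,v,d,cal=None):
    c=cal or viewer.calibration(n);K=c["camera_matrix"]
    x=np.linalg.inv(K)@[u,v,1]*d
    return c["R"].T@(x-c["t"])
def onz(n,u,v,z,cal=None):
    c=cal or viewer.calibration(n)
    r=c["R"].T@np.linalg.inv(c["camera_matrix"])@[u,v,1]; o=-c["R"].T@c["t"]
    return o+r*(z-o[2])/r[2]
def proj(n,X,cal=None):
    c=cal or viewer.calibration(n); p=c["camera_matrix"]@(c["R"]@np.asarray(X)+c["t"]); return p[:2]/p[2]
E
python3 - <<'E'
from h import *
for n,b in (("scene",(255,120,355,210)),("side",(255,125,355,215)),("scene",(205,225,285,295)),("side",(215,220,295,290))):
    p=np.load(f"pics/{n}0.npy")[b[1]:b[3],b[0]:b[2],::-1]
    print(n,b); cv2.imwrite(f"pics/c_{n}_{b[0]}.png",cv2.resize(p,None,fx=7,fy=6.0*7/6 if 0 else 6.5,interpolation=cv2.INTER_CUBIC) if 0 else cv2.resize(p,None,fx=6,fy=6,interpolation=cv2.INTER_CUBIC))
for n in("scene","side"):
    print(proj(n,[.175,.626,.239]))
    d=np.load(f"pics/{n}0d.npy")
    # height map
    c=viewer.calibration(n);v,u=np.mgrid[0:384,0:512]
    P=np.einsum('ij,jhw->ihw',c["R"].T,np.stack([(u-c["camera_matrix"][0,2])/c["camera_matrix"][0,0]*d,(v-c["camera_matrix"][1,2])/c["camera_matrix"][1,1]*d,d])-c["t"][:,None,None])
    np.save(f"pics/{n}P.npy",P)
    q=[(316,150),(317,146),(292,170),(293,165),(245,245),(274,128)] if n=="scene" else [(315,149),(296,167),(257,240),(269,131)]
    for a,b in q: print(n,a,b,P[:,b,a].round(4),d[b,a])
E
```

```text
scene (255, 120, 355, 210)
side (255, 125, 355, 215)
scene (205, 225, 285, 295)
side (215, 220, 295, 290)
[335.06804137 560.99700055]
scene 316 150 [ 0.5045 -0.2184  0.0867] 1.3049252
scene 317 146 [ 0.5036 -0.2198  0.1006] 1.2952505
scene 292 170 [ 0.5321 -0.1151  0.0904] 1.2470852
scene 293 165 [ 0.5331 -0.1222  0.1018] 1.2432984
scene 245 245 [0.5411 0.1408 0.0712] 1.1078819
scene 274 128 [ 0.6497 -0.264   0.0761] 1.3817647
[419.15971214 508.93217681]
side 315 149 [ 0.5055 -0.2162  0.0901] 1.2873914
side 296 167 [ 0.5274 -0.1114  0.0929] 1.2139009
side 257 240 [0.5352 0.1479 0.0632] 1.0421275
side 269 131 [ 0.6559 -0.2626  0.0878] 1.3635522
```

View pics/c_scene_255.png

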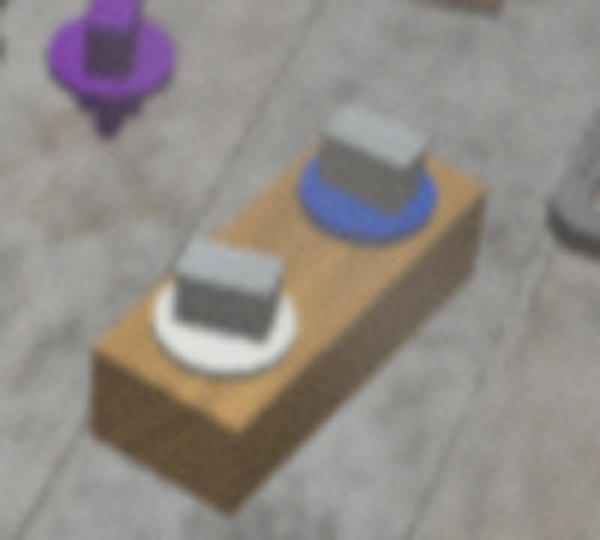

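View pics/c_side_255.png

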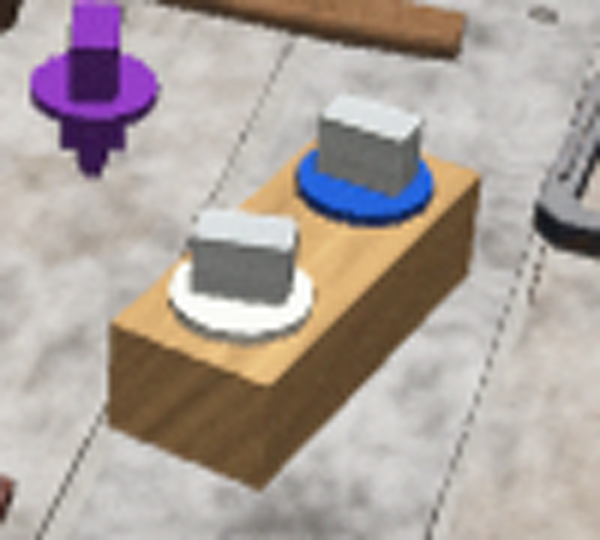

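View pics/c_scene_205.png

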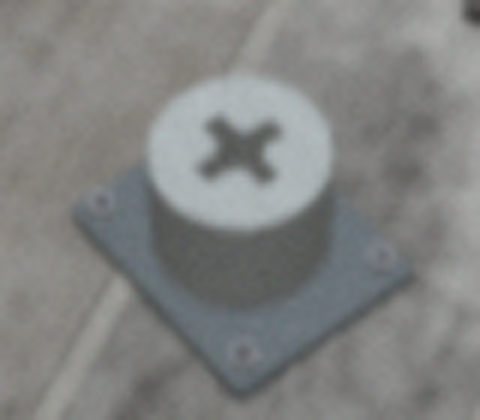

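View pics/c_side_215.png

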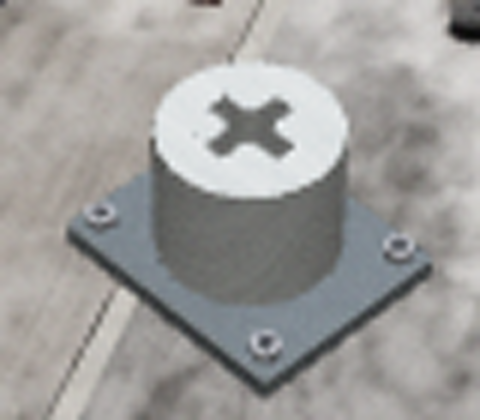

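```bash
python3 - <<'E'
from h import *
def g(n,pts,o,z): return np.array([onz(n,(a+.5)/6-.5+o[0],(b+.5)/6-.5+o[1],z)[:2] for a,b in pts])
for n,o,pp in (("scene",(255,120),[(345,105),(428,140),(408,167),(322,140)]),("side",(255,125),[(343,95),(420,113),(411,135),(320,115)])):
    q=g(n,pp,o,.1); print(n,"bar",q.round(4).tolist(),q.mean(0),[np.linalg.norm(q[i]-q[(i+1)%4]).round(4) for i in range(4)],
     [np.degrees(np.arctan2(*(q[i]-q[(i+1)%4])[::-1])).round(1) for i in range(4)])
for n,o,pp,cc in (("scene",(205,225),[(213,122),(275,128),(267,178),(207,172)],(240.5,151.5)),("side",(215,220),[(218,105),(285,103),(285,150),(218,148)],(251.5,131))):
    q=g(n,pp,o,.07); print(n,"slots",q.round(4).tolist(),q.mean(0),[np.degrees(np.arctan2(*(q[i]-q[i+2])[::-1])).round(1) for i in range(2)],np.linalg.norm(q[0]-q[2]),np.linalg.norm(q[1]-q[3]),"circle",g(n,[cc],o,.07))
# depth based: socket top face, flange blue centroid, rack top
for n in("scene","side"):
    P=np.load(f"pics/{n}P.npy")
    m=(abs(P[2]-.07)<.006)&(abs(P[0]-.54)<.06)&(abs(P[1]-.14)<.06)
    print(n,"face",np.median(P[:,m],axis=1),m.sum(),cv2.minEnclosingCircle(P[:2,m].T.astype(np.float32)))
    m=(abs(P[2]-.1)<.006)&(abs(P[0]-.5)<.06)&(abs(P[1]+.22)<.06)
    print(n,"bartop",P[:,m].mean(1),m.sum(),cv2.minAreaRect((P[:2,m].T*1000).astype(np.float32)))
E
```

```text
scene bar [[0.5289, -0.2486], [0.4864, -0.2428], [0.4882, -0.2217], [0.5296, -0.2216]] [ 0.50826731 -0.23367666] [np.float64(0.0429), np.float64(0.0212), np.float64(0.0413), np.float64(0.0271)] [np.float64(-7.8), np.float64(-95.0), np.float64(-179.8), np.float64(88.6)]
side bar [[0.5222, -0.2399], [0.4852, -0.2381], [0.4843, -0.2185], [0.5273, -0.2194]] [ 0.50478667 -0.22894977] [np.float64(0.037), np.float64(0.0196), np.float64(0.043), np.float64(0.0211)] [np.float64(-2.8), np.float64(-87.4), np.float64(178.8), np.float64(76.1)]
scene slots [[0.5518, 0.1448], [0.5291, 0.1369], [0.5215, 0.1592], [0.5433, 0.1667]] [0.53642034 0.15191018] [np.float64(-25.4), np.float64(-115.5)] 0.03348626565511358 0.03298408988635865 circle [[0.53607049 0.15261295]]
side slots [[0.5485, 0.1508], [0.526, 0.1408], [0.5174, 0.1637], [0.5403, 0.1716]] [0.53302736 0.15670599] [np.float64(-22.6), np.float64(-114.9)] 0.03374723225883829 0.03398892077552261 circle [[0.53215085 0.15899013]]
scene face [0.5345722  0.15661681 0.07051589] 594 ((0.5356884598731995, 0.15360431373119354), 0.03772766888141632)
scene bartop [ 0.50778735 -0.23052298  0.10031102] 118 ((507.8819580078125, -233.0382537841797), (29.363866806030273, 44.00444793701172), 79.26148223876953)
side face [0.53268214 0.15970746 0.06844945] 560 ((0.5331279039382935, 0.15529590845108032), 0.03838793560862541)
side bartop [ 0.50512029 -0.22807833  0.0975534 ] 89 ((505.95709228515625, -229.76107788085938), (29.60230255126953, 43.39756774902344), 83.86473083496094)
```

```bash
cat >> h.py <<'E'
from station import monitor
from scipy.spatial.transform import Rotation as Ro
def state(): 
    s=monitor.read_state(); R=Ro.from_rotvec(s["orientation"]).as_matrix(); return s,R
def togo(X):
    s,R=state(); return (R.T@(np.asarray(X)-s["ee_pos"])*1000).round(1)
def yawz(R): return np.degrees(np.arctan2(R[1,2],R[0,2]))
E
python3 - <<'E'
from h import *
s,R=state(); print(R.round(3)); print(togo([.53,.13,.26]),yawz(R))
c=viewer.calibration("wrist"); print(c); print("cam pos",-c["R"].T@c["t"])
E
```

```text
[[ 0.963 -0.     0.269]
 [-0.269 -0.002  0.963]
 [ 0.    -1.    -0.002]]
[ 475.4  -20.9 -381.5] 74.36618054191635
{'camera_matrix': array([[284.65690952,   0.        , 251.83576323],
       [  0.        , 284.65690952, 188.69818589],
       [  0.        ,   0.        ,   1.        ]]), 'R': array([[ 0.26966237,  0.96295283, -0.00201278],
       [ 0.91978962, -0.25695516,  0.29658237],
       [ 0.28507764, -0.08182844, -0.95500515]]), 't': array([-0.64793803, -0.03947057,  0.3793097 ])}
cam pos [0.10289642 0.64482992 0.37264484]
```

```bash
python3 -m jog '[[34,-2,-27,0,1],[34,-2,-27,0,1],[34,-2,-27,0,1],[34,-2,-27,0,1],[34,-2,-27,0,1]]'; python3 -m jog '[[34,-2,-27,0,1],[34,-2,-27,0,1],[34,-2,-27,0,1],[34,-2,-27,0,1],[34,-2,-27,0,1]]'; python3 -c "
from h import *
print(togo([.53,.13,.26]))"
```

```text
time: 0.6
ee_pos: [0.3032, 0.4484, 0.2491]
orientation: [-1.561, 0.214, -0.214]
force: [0.4, 0.3, -0.1]
opening: 0.0855
time: 1.1
ee_pos: [0.4304, 0.2727, 0.2592]
orientation: [-1.56, 0.214, -0.214]
force: [0.3, -0.2, -0.6]
opening: 0.0852
[ 134.4   -0.8 -110.6]
```

```bash
python3 -m jog '[[34,0,-27,-4,1],[34,0,-27,-4,1],[34,0,-27,-4,1],[30,0,-27,0,1],[0,0,0,0,1]]'; python3 - <<'E'
from h import *
s,R=state(); cal=viewer.calibration("wrist"); p,d=viewer.read_camera("wrist")
print(s["ee_pos"],yawz(R)); cv2.imwrite("pics/w1.png",p[:,:,::-1]); np.savez("pics/w1.npz",p=p,d=d,**cal)
print(proj("wrist",[.534,.155,.07],cal))
E
```

```text
time: 1.6
ee_pos: [0.5452, 0.1391, 0.2589]
orientation: [-1.574, 0.055, -0.059]
force: [-0.3, -0.6, -0.1]
opening: 0.0851
[0.54524422 0.13909656 0.25894154] 85.81713409700491
[266.62424404 156.79335702]
```

View pics/w1.png

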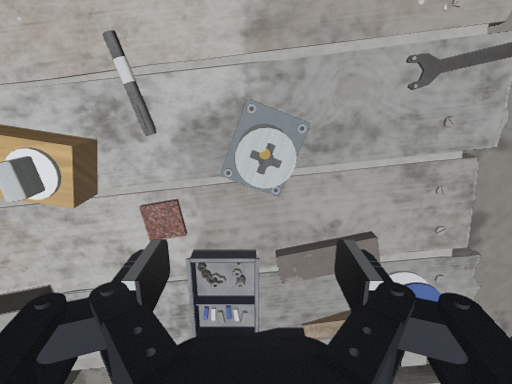

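The socket face is at about (266,158), with the cross slots showing clearly. I'll enlarge it to measure the centre and slot angle.

```bash
python3 - <<'E'
from h import *
z=np.load("pics/w1.npz"); p=z["p"]
c=p[115:205,215:315,::-1]; cv2.imwrite("pics/w1c.png",cv2.resize(c,None,fx=6,fy=6,interpolation=cv2.INTER_CUBIC))
E
```

```text
(no output)
```

View pics/w1c.png

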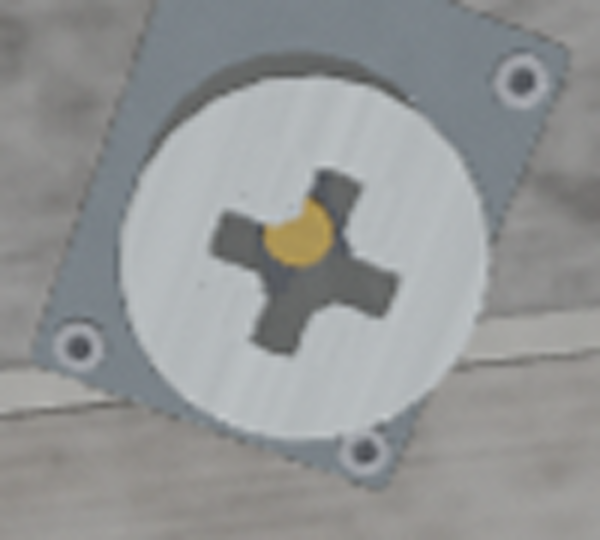

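```bash
python3 - <<'E'
from h import *
z=np.load("pics/w1.npz"); cal={k:z[k] for k in("camera_matrix","R","t")}
f=lambda a,b,zz=.07: onz("wrist",(a+.5)/6-.5+215,(b+.5)/6-.5+115,zz,cal)
q=np.array([f(*x) for x in[(340,178),(392,293),(273,348),(220,233)]])
print(q.round(4),q.mean(0)); 
for i in(0,1): v=q[i]-q[i+2]; print(np.linalg.norm(v),np.degrees(np.arctan2(v[1],v[0])))
e=np.array([f(*x) for x in[(120,255),(490,255),(300,75),(300,438)]]); print(e.round(4),e.mean(0))
# auto: face mask contour
p=z["p"][115:205,215:315]; g=cv2.resize(cv2.cvtColor(p,cv2.COLOR_RGB2GRAY),None,fx=6,fy=6,interpolation=cv2.INTER_CUBIC)
_,m=cv2.threshold(g,170,255,0); cs,_=cv2.findContours(m,cv2.RETR_EXTERNAL,2); cn=max(cs,key=cv2.contourArea); print(cv2.fitEllipse(cn))
el=cv2.fitEllipse(cn)
print("ellipse centre",f(*el[0]))
y,x=np.mgrid[0:g.shape[0],0:g.shape[1]]; s=((x-305)**2+(y-260)**2<115**2)&((g<170))
P=np.array([f(a,b)[:2] for a,b in zip(x[s][::5],y[s][::5])]); c=P.mean(0); r=P-c; 
a=np.arctan2(r[:,1],r[:,0]); w=np.hypot(*r.T)**4
print("slot centroid",c,"angle",np.degrees(np.angle((w*np.exp(4j*a)).sum()))/4)
E
```

```text
[[0.52   0.1611 0.07  ]
 [0.5429 0.1699 0.07  ]
 [0.5521 0.1463 0.07  ]
 [0.5288 0.1377 0.07  ]] [0.53594379 0.15373023 0.07      ]
0.03530377045119209 155.3018414279373
0.03512112379816005 66.44716804018292
[[0.5317 0.1183 0.07  ]
 [0.5368 0.1889 0.07  ]
 [0.5004 0.1547 0.07  ]
 [0.5708 0.1504 0.07  ]] [0.53491258 0.15307025 0.07      ]
((304.92657470703125, 258.7915344238281), (358.187255859375, 364.0747985839844), 69.33489227294922)
ellipse centre [0.53496951 0.15354007 0.07      ]
slot centroid [0.53587853 0.15349155] angle -25.08279708788378
```

```bash
python3 -c "
from h import *
print(togo([.507,-.231,.25]))"; python3 -m jog '[[0,0,-46,0,1],[0,0,-46,0,1],[0,0,-46,0,1],[0,0,-46,0,1],[0,0,-46,0,1]]';python3 -c "
from h import *
s,R=state();print(togo([.507,-.231,.25]),yawz(R))"
```

```text
[  -9.9    9.3 -375. ]
time: 2.15
ee_pos: [0.5261, -0.0836, 0.2592]
orientation: [-1.569, 0.048, -0.047]
force: [0.3, 0.1, 0.5]
opening: 0.0852
[ -10.1    9.1 -148.3] 86.51632906303436
```

```bash
python3 -m jog '[[-2,3,-46,0,1],[-2,3,-46,0,1],[-2,3,-46,0,1],[-4,0,-8,0,1],[0,0,0,0,1]]';python3 - <<'E'
from h import *
s,R=state(); cal=viewer.calibration("wrist"); p,d=viewer.read_camera("wrist")
print(s["ee_pos"],yawz(R)); cv2.imwrite("pics/w2.png",p[:,:,::-1]); np.savez("pics/w2.npz",p=p,d=d,**cal)
u,v=proj("wrist",[.507,-.231,.1],cal).astype(int);print(u,v)
o=(max(u-60,0),max(v-45,0));print(o)
cv2.imwrite("pics/w2c.png",cv2.resize(p[o[1]:o[1]+90,o[0]:o[0]+120,::-1],None,fx=6,fy=6,interpolation=cv2.INTER_CUBIC))
E
```

```text
time: 2.65
ee_pos: [0.5065, -0.2294, 0.2499]
orientation: [-1.57, 0.053, -0.051]
force: [-0.1, 0.7, 0.1]
opening: 0.085
[ 0.50650107 -0.22937954  0.24990784] 86.21230493611633
251 177
(np.int64(191), np.int64(132))
```

View pics/w2.png

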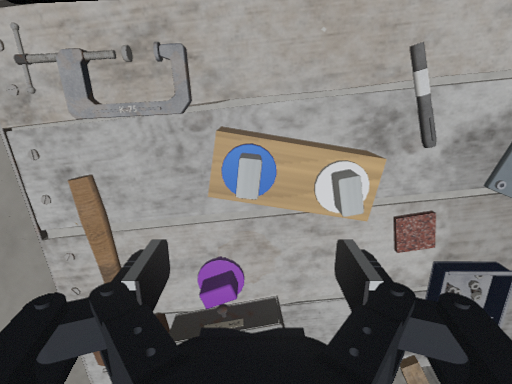

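View pics/w2c.png

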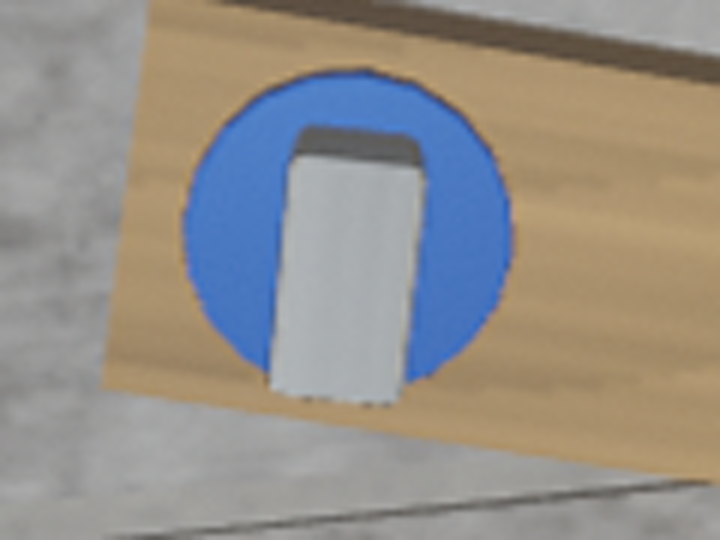

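```bash
python3 - <<'E'
from h import *
z=np.load("pics/w2.npz"); cal={k:z[k] for k in("camera_matrix","R","t")}
f=lambda a,b,zz=.1: onz("wrist",(a+.5)/6-.5+191,(b+.5)/6-.5+132,zz,cal)
q=np.array([f(*x) for x in[(292,155),(425,165),(400,404),(270,388)]])
print(q.round(4).tolist(),q.mean(0))
for i in range(4): v=q[(i+1)%4]-q[i]; print(np.linalg.norm(v),np.degrees(np.arctan2(v[1],v[0])))
e=np.array([f(*x,.066) for x in[(183,230),(515,230),(350,68)]]); print("flange",e.round(4).tolist(), e[:2].mean(0))
X=q.mean(0); print(togo([X[0],X[1],.080]))
s,R=state();print(yawz(R))
E
```

```text
[[0.4857, -0.242, 0.1], [0.4889, -0.2197, 0.1], [0.5312, -0.2265, 0.1], [0.5267, -0.2491, 0.1]] [ 0.50809947 -0.23430967  0.1       ]
0.02248098190605097 81.84139078366496
0.04285860810005801 -9.12594896663911
0.02303319978243443 -101.21951150890517
0.04164114018794232 170.13095664295642
flange [[0.5052, -0.2658, 0.066], [0.5094, -0.2025, 0.066], [0.4765, -0.2319, 0.066]] [ 0.50727953 -0.23418096  0.066     ]
[  1.2 170.   -7.3]
86.39394735137722
```

```bash
python3 -m jog '[[1,30,-5,5.7,1],[0,30,0,0,1],[0,30,0,0,1],[0,20,0,0,1],[0,0,0,0,1]]';python3 - <<'E'
from h import *
s,R=state();print(togo([.5078,-.2343,.080]),yawz(R),R[:,1])
E
```

```text
time: 3.2
ee_pos: [0.5074, -0.2295, 0.1378]
orientation: [-1.563, 0.128, -0.12]
force: [-0.0, 0.3, 0.1]
opening: 0.0854
[ 1.4 57.8 -4.9] 80.92851994554928 [-0.00504582  0.00413111 -0.99997874]
```

```bash
python3 -m jog '[[1,20,-5,0,1],[0,10,0,0,1],[0,0,0,0,1]]';python3 - <<'E'
from h import *
s,R=state();print(s["ee_pos"],togo([.5078,-.2343,.080]),yawz(R),s["force"])
E
```

```text
time: 3.5
ee_pos: [0.5085, -0.2373, 0.1099]
orientation: [-1.566, 0.128, -0.125]
force: [-0.0, 0.1, 0.4]
opening: 0.0853
[ 0.50846474 -0.2373074   0.1099362 ] [-1.1 29.9  2.8] 80.76059239557443 [-0.01670934  0.10589525  0.37773501]
```

```bash
for i in 1 2 3; do python3 -m jog '[[0,0,0,0,1]]' | sed -n 1,3p; done; python3 - <<'E'
from h import *
for i in range(3): 
  s,R=state();print(s["ee_pos"],yawz(R))
E
```

```text
time: 3.6
ee_pos: [0.5091, -0.2382, 0.1111]
orientation: [-1.567, 0.126, -0.128]
time: 3.7
ee_pos: [0.5092, -0.2387, 0.1113]
orientation: [-1.567, 0.126, -0.129]
time: 3.8
ee_pos: [0.509, -0.239, 0.1112]
orientation: [-1.567, 0.127, -0.129]
[ 0.50904724 -0.23899661  0.11115333] 80.68029082709845
[ 0.50904724 -0.23899661  0.11115333] 80.68029082709845
[ 0.50904724 -0.23899661  0.11115333] 80.68029082709845
```

```bash
python3 -m jog '[[-0.5,15,5,0,1],[0,15,0,0,1],[0,0,0,0,1],[0,0,0,0,1],[0,0,0,0,1]]';python3 - <<'E'
from h import *
s,R=state(); cal=viewer.calibration("wrist"); p,d=viewer.read_camera("wrist")
print(s["ee_pos"],togo([.5078,-.2343,.080]),yawz(R),s["force"]); cv2.imwrite("pics/w3.png",p[:,:,::-1])
E
```

```text
time: 4.3
ee_pos: [0.5093, -0.2344, 0.0811]
orientation: [-1.568, 0.127, -0.129]
force: [0.2, -0.7, -0.0]
opening: 0.0852
[ 0.50933124 -0.23439449  0.08112155] [-1.6  1.1 -0.2] 80.65367634654663 [ 0.15101661 -0.71284141 -0.00917641]
```

View pics/w3.png

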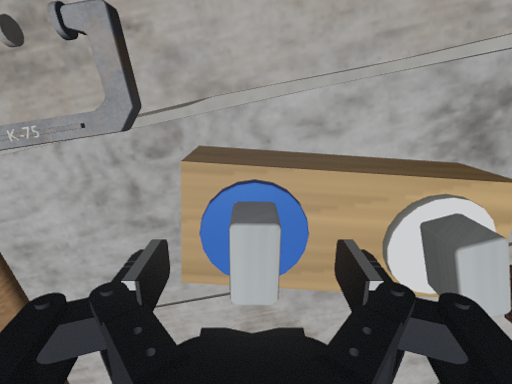

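The bar at (255,270) is centred between the jaws at (168) and (336) and square to them, so I'll close.

```bash
python3 -m jog '[[-1,0,0,0,0],[0,0,0,0,0],[0,0,0,0,0],[0,0,0,0,0],[0,0,0,0,0]]' 40;python3 -m jog '[[0,0,0,0,0],[0,0,0,0,0],[0,0,0,0,0]]' 90
```

```text
time: 4.85
ee_pos: [0.5081, -0.2339, 0.0805]
orientation: [-1.567, 0.128, -0.128]
force: [-1.0, 0.4, 2.5]
opening: 0.0229
time: 5.15
ee_pos: [0.5082, -0.234, 0.0807]
orientation: [-1.567, 0.127, -0.129]
force: [-0.6, -0.5, 5.8]
opening: 0.0228
```

```bash
python3 -m jog '[[0,-10,0,0,0],[0,-20,0,0,0],[0,-30,0,0,0],[0,-40,0,0,0],[0,-10,0,0,0]]';python3 - <<'E'
from h import *
s,R=state(); cal=viewer.calibration("wrist"); p,d=viewer.read_camera("wrist")
print(s["ee_pos"],s["force"],s["ft_torque"],s["opening"],yawz(R),R[:,1]); cv2.imwrite("pics/w4.png",p[:,:,::-1])
p,d=viewer.read_camera("side"); cv2.imwrite("pics/s4.png",cv2.resize(p[60:220,210:410,::-1],None,fx=4,fy=4,interpolation=2)[:600])
E
```

```text
time: 5.65
ee_pos: [0.5095, -0.2347, 0.1941]
orientation: [-1.569, 0.124, -0.132]
force: [1.1, -1.1, -2.0]
opening: 0.0228
[ 0.50954625 -0.23469309  0.19412048] [ 1.10097611 -1.12904558 -1.99531221] [-0.08207306 -0.11395229 -0.02589769] 0.022751243559579873 80.65936757532465 [ 0.00549432 -0.00234321 -0.99998216]
```

View pics/w4.png

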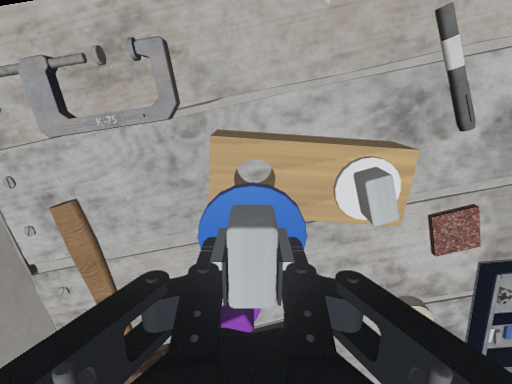

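View pics/s4.png

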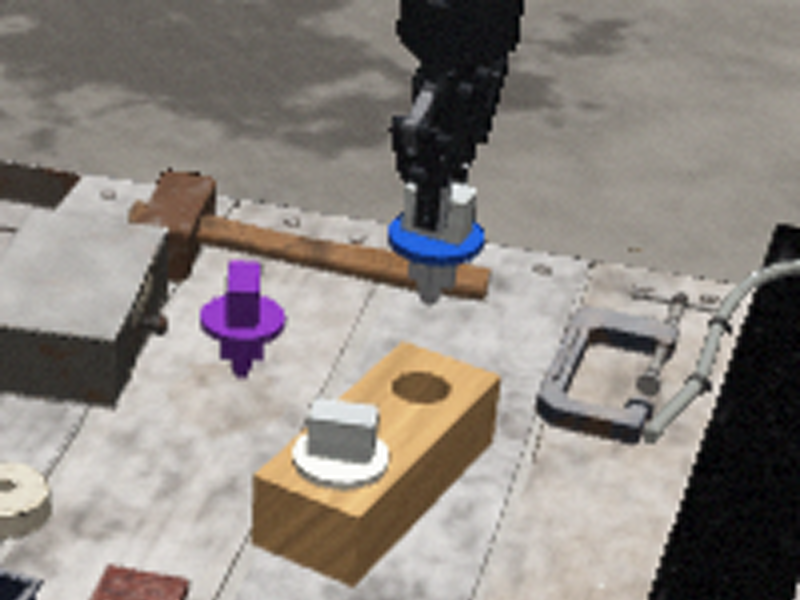

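```bash
python3 -c "
from h import *
print(togo([.5353,.1536,.195]))"; python3 -m jog '[[-3,0,20,0,0],[-3,0,40,0,0],[-4,0,45,0,0],[-4,0,45,0,0],[-4,0,45,0,0]]'; python3 -m jog '[[-4,0,45,0,0],[-4,0,45,0,0],[-4,0,45,0,0],[-4,0,40,0,0],[-2,0,17,0,0]]';  python3 -m jog '[[0,0,0,7.6,0],[0,0,0,7.6,0],[0,0,0,0,0],[0,0,0,0,0]]'; python3 - <<'E'
from h import *
s,R=state(); cal=viewer.calibration("wrist"); p,d=viewer.read_camera("wrist")
np.savez("pics/w5.npz",p=p,d=d,**cal)
print(s["ee_pos"],s["force"],s["ft_torque"],s["opening"],yawz(R),R[:,1],togo([.5353,.1536,.195])); cv2.imwrite("pics/w5.png",p[:,:,::-1])
cv2.imwrite("pics/w5c.png",cv2.resize(p[130:310,180:330,::-1],None,fx=3.3,fy=3.3,interpolation=2))
E
```

```text
[-36.5  -3.4 386.9]
time: 6.25
ee_pos: [0.5201, -0.0367, 0.1884]
orientation: [-1.567, 0.131, -0.125]
force: [1.7, 1.2, -1.0]
opening: 0.0226
time: 6.75
ee_pos: [0.5333, 0.1592, 0.1882]
orientation: [-1.566, 0.126, -0.12]
force: [0.4, 0.0, -1.0]
opening: 0.0227
time: 7.15
ee_pos: [0.5343, 0.1532, 0.1892]
orientation: [-1.547, 0.335, -0.333]
force: [0.7, -0.5, -1.4]
opening: 0.0226
[0.53431084 0.15317243 0.18923194] [ 0.74210778 -0.50137273 -1.38834746] [-0.00974914  0.02667557  0.01346511] 0.022632438914025253 65.60685062625996 [-0.00213137 -0.00124861 -0.99999695] [ 0.6 -5.5  0.6]
```

View pics/w5.png

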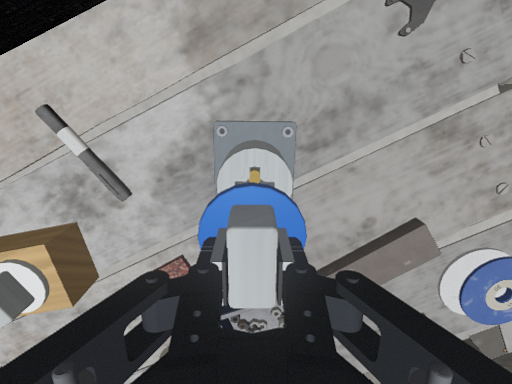

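View pics/w5c.png

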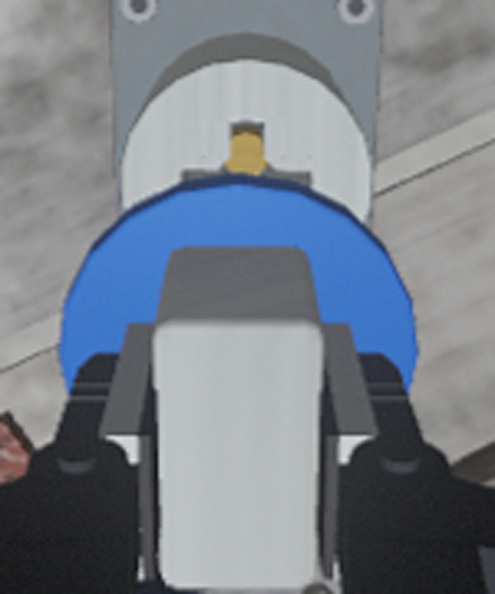

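```bash
python3 - <<'E'
from h import *
z=np.load("pics/w5.npz"); cal={k:z[k] for k in("camera_matrix","R","t")}
s,R=state(); T=s["ee_pos"]; dz=T[2]-.0807
def tool(u,v,zz): return (R.T@(onz("wrist",u,v,zz,cal)-T)*1000).round(1)
print("bar L/R front", tool(226.7,228,.1+dz),tool(278.8,228,.1+dz)," back",tool(228,307.5,.1+dz),tool(278.3,307.5,.1+dz))
print("flange L,R",tool(198.7,226,.066+dz),tool(306,226,.066+dz),"front",tool(252.5,184.5,.066+dz))
c=lambda x,y:(x/3.3+180,y/3.3+130)
print("face L,R",tool(216.7,183,.07),tool(293.6,183,.07),"front",tool(*c(247,60),.07), "slot front",tool(*c(248,123),.07),"slot L,R outer",tool(*c(182,176),.07),tool(*c(312,176),.07))
print("bottom of slot arm (front edge)",tool(*c(200,170),.07))
# predicted
print("socket est", (R.T@(np.array([.5353,.1536,.07])-T)*1000))
E
```

```text
bar L/R front [-20.9 -19.3 -12.1] [-20.9 -19.3  10.9]  back [ 21.2 -19.3 -12.5] [ 21.2 -19.3  11.8]
flange L,R [ -6.2  14.8 -31.3] [-6.3 14.7 29.8] front [-30.9  14.7  -0.7]
face L,R [ -1.5 119.5 -33.7] [ -1.5 119.4  37.5] front [-33.8 119.5   1.5] slot front [-16.4 119.5   1.9] slot L,R outer [ -1.2 119.5 -16.6] [ -1.2 119.5  19.9]
bottom of slot arm (front edge) [ -2.9 119.5 -11.5]
socket est [  0.71595596 119.48820491   0.79362213]
```

```bash
python3 -m jog '[[1,15,2,0,0],[0,15,0,0,0],[0,5,0,0,0],[0,0,0,0,0],[0,0,0,0,0]]'; python3 - <<'E'
from h import *
s,R=state(); cal=viewer.calibration("wrist"); p,d=viewer.read_camera("wrist")
np.savez("pics/w6.npz",p=p,d=d,**cal)
print(s["ee_pos"],s["force"],yawz(R),R[:,1]); 
cv2.imwrite("pics/w6c.png",cv2.resize(p[130:310,160:340,::-1],None,fx=3.3,fy=3.3,interpolation=2))
for n,b in(("scene",(200,180,290,290)),("side",(205,170,305,290))):
  p,d=viewer.read_camera(n); cv2.imwrite(f"pics/{n}6.png",cv2.resize(p[b[1]:b[3],b[0]:b[2],::-1],None,fx=5,fy=5,interpolation=2)); print(b)
E
```

```text
time: 7.7
ee_pos: [0.5371, 0.1551, 0.1556]
orientation: [-1.544, 0.335, -0.336]
force: [0.6, -0.9, -2.0]
opening: 0.0225
[0.5371091  0.15509395 0.15564577] [ 0.57393356 -0.9071623  -1.95423179] 65.47556873970989 [ 4.01257015e-04  1.68114798e-04 -9.99999905e-01]
(200, 180, 290, 290)
(205, 170, 305, 290)
```

View pics/w6c.png

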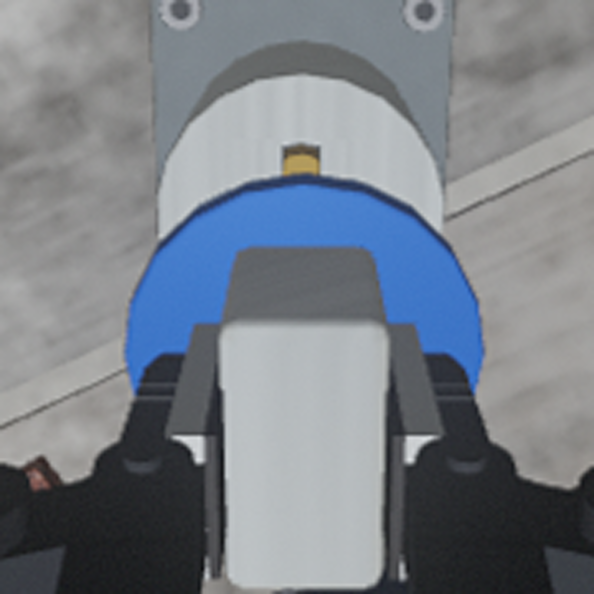

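View pics/scene6.png

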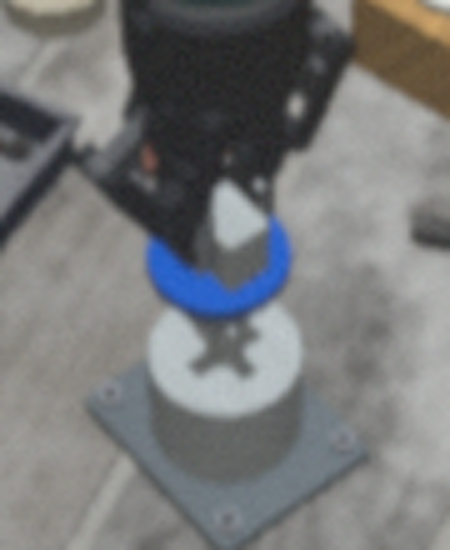

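View pics/side6.png

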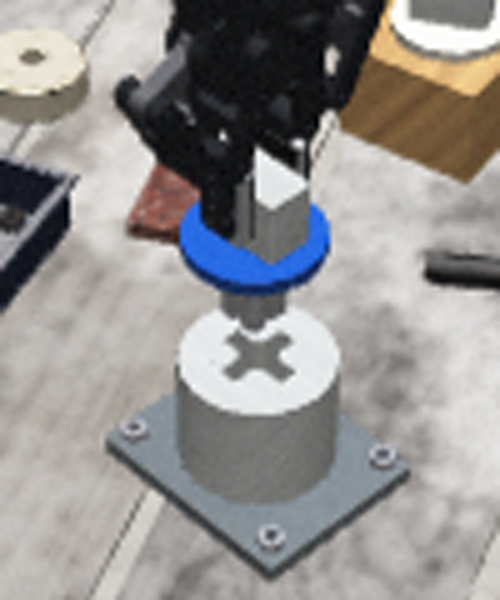

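```bash
python3 - <<'E'
from h import *
z=np.load("pics/w6.npz"); cal={k:z[k] for k in("camera_matrix","R","t")}
s,R=state(); T=np.array([0.5371091,0.15509395,0.15564577]); dz=T[2]-.0807
c=lambda x,y:((x+.5)/3.3-.5+160,(y+.5)/3.3-.5+130)
def tool(u,v,zz): return (R.T@(onz("wrist",u,v,zz,cal)-T)*1000).round(1)
print("bar",tool(*c(219,322),.1+dz),tool(*c(389,322),.1+dz),tool(*c(227,587),.1+dz),tool(*c(384,587),.1+dz))
print("flange",tool(*c(125,330),.066+dz),tool(*c(485,330),.066+dz),"front",tool(*c(303,183),.066+dz))
print("face",tool(*c(158,230),.07),tool(*c(443,230),.07),"front",tool(*c(301,73),.07),"slot",tool(*c(282,146),.07),tool(*c(320,146),.07))
# scene/side flange vs face
for n,b,fl,fa in(("scene",(200,180),[(147,258),(291,258)],[(148,350),(302,350)]),("side",(205,170),[(180,242),(330,242)],[(175,358),(341,358)])):
  g=lambda p,zz:onz(n,(p[0]+.5)/5-.5+b[0],(p[1]+.5)/5-.5+b[1],zz)
  F=np.mean([g(p,.066+dz) for p in fl],0);S=np.mean([g(p,.07) for p in fa],0)
  print(n,F,S,"cam right axis comp mm",(viewer.calibration(n)["R"][0][:2]/np.linalg.norm(viewer.calibration(n)["R"][0][:2]))@(S-F)[:2]*1000, "tool", R.T@(S-F)*1000)
E
```

```text
bar [-21.  -19.3 -12.2] [-21.  -19.3  10.5] [ 21.6 -19.3 -12.2] [ 21.6 -19.3  10.9]
flange [ -3.7  14.7 -32. ] [-3.7 14.7 30.5] front [-30.3  14.7  -1. ]
face [  2.9  85.6 -37.2] [ 2.9 85.7 33.5] front [-36.3  85.6  -1.7] slot [-18.6  85.6  -6.3] [-18.6  85.6   2.9]
scene [0.53748712 0.15455975 0.14094577] [0.53648793 0.15208909 0.07      ] cam right axis comp mm 1.9681497043942224 tool [ 5.23173850e-02  7.09435086e+01 -2.72408838e+00]
side [0.53315818 0.16298938 0.14094577] [0.53298016 0.15858968 0.07      ] cam right axis comp mm 1.7130826019557346 tool [ 1.599993   70.94367614 -4.13837574]
```

```bash
python3 -m jog '[[-1.2,5,-1.3,0,0],[0,5,0,0,0],[0,0,0,0,0],[0,0,0,0,0]]'; python3 -m jog '[[0,6,0,0,0],[0,6,0,0,0],[0,4,0,0,0],[0,0,0,0,0],[0,0,0,0,0]]'; python3 - <<'E'
from h import *
s,R=state(); cal=viewer.calibration("wrist"); p,d=viewer.read_camera("wrist")
np.savez("pics/w7.npz",p=p,d=d,**cal)
print(s["ee_pos"],s["force"],s["ft_torque"],yawz(R),R[:,1]); 
cv2.imwrite("pics/w7c.png",cv2.resize(p[130:310,160:340,::-1],None,fx=3.3,fy=3.3,interpolation=2))
for n,b in(("side",(205,170,305,290)),):
  p,d=viewer.read_camera(n); cv2.imwrite(f"pics/{n}7.png",cv2.resize(p[b[1]:b[3],b[0]:b[2],::-1],None,fx=5,fy=5,interpolation=2)); print(b)
E
```

```text
time: 8.25
ee_pos: [0.535, 0.1546, 0.145]
orientation: [-1.545, 0.336, -0.335]
force: [1.0, -0.2, -0.9]
opening: 0.0225
time: 8.75
ee_pos: [0.5351, 0.1546, 0.1291]
orientation: [-1.545, 0.336, -0.336]
force: [0.5, 0.1, -1.8]
opening: 0.0223
[0.53511093 0.15456054 0.12908615] [ 0.52805595  0.14286437 -1.78341982] [-0.04561154 -0.00756099 -0.02017427] 65.4637114752025 [-3.78088832e-04 -1.47417331e-04 -9.99999918e-01]
(205, 170, 305, 290)
```

View pics/w7c.png

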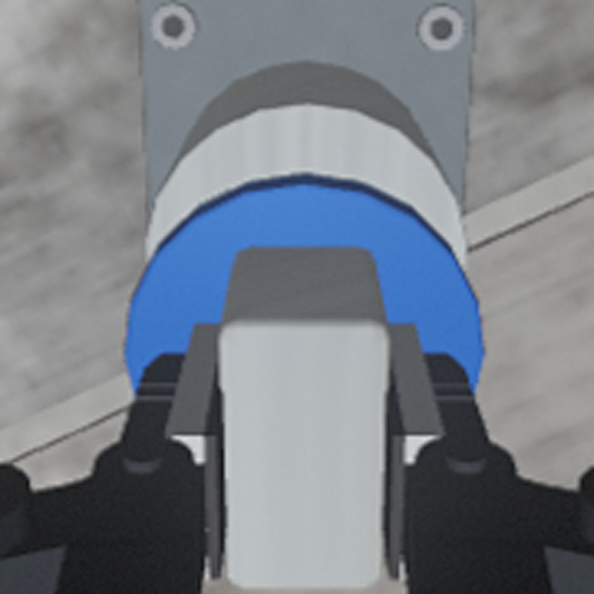

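View pics/side7.png

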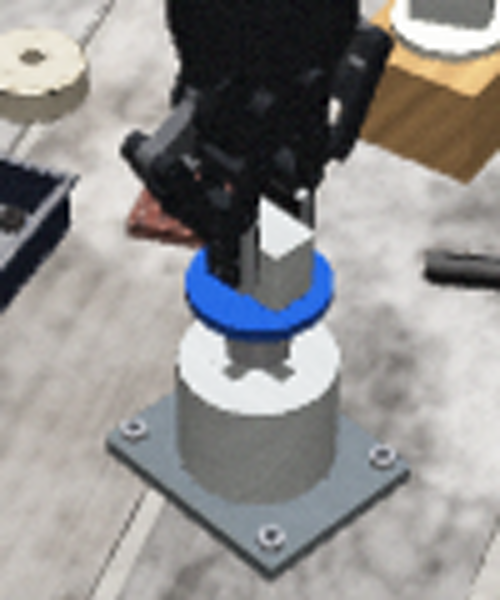

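```bash
python3 - <<'E'
from h import *
z=np.load("pics/w7.npz"); cal={k:z[k] for k in("camera_matrix","R","t")}
s,R=state(); T=np.array([0.53511,0.15456,0.129086]); dz=T[2]-.0807
c=lambda x,y:((x+.5)/3.3-.5+160,(y+.5)/3.3-.5+130)
def tool(u,v,zz): return (R.T@(onz("wrist",u,v,zz,cal)-T)*1000).round(1)
print("flange",tool(*c(125,330),.066+dz),tool(*c(485,330),.066+dz),"front",tool(*c(303,183),.066+dz))
print("face",tool(*c(147,250),.07),tool(*c(467,250),.07),"front",tool(*c(305,103),.07))
E
```

```text
flange [ -3.7  14.7 -32. ] [-3.7 14.7 30.6] front [-30.3  14.7  -1. ]
face [ -1.8  59.1 -35.4] [-1.8 59.1 34.8] front [-34.6  59.1  -0.7]
```

```bash
python3 -m jog '[[0.2,4,0.4,0,0],[0,4,0,0,0],[0,3,0,0,0],[0,3,0,0,0],[0,0,0,0,0]]'; python3 -m jog '[[0,0,0,0,0]]'; python3 -c "
from h import *
s,R=state();print(s['ee_pos'],s['force'],s['ft_torque'],yawz(R))"
```

```text
time: 9.35
ee_pos: [0.5351, 0.1548, 0.1147]
orientation: [-1.545, 0.337, -0.335]
force: [-0.3, 0.7, -1.8]
opening: 0.0227
time: 9.45
ee_pos: [0.5355, 0.1549, 0.1152]
orientation: [-1.545, 0.336, -0.336]
force: [0.2, -0.4, -1.3]
opening: 0.0228
[0.53548831 0.15490147 0.11518281] [ 0.15709229 -0.41021048 -1.2955941 ] [-0.00374542  0.02517354 -0.00581693] 65.46948091314201
```

```bash
python3 -m jog '[[0,4,0,0,0],[0,4,0,0,0],[0,4,0,0,0],[0,4,0,0,0],[0,0,0,0,0]]' 110; python3 -m jog '[[0,3,0,0,0],[0,2,0,0,0],[0,0,0,0,0],[0,0,0,0,0]]'; python3 -c "
from h import *
s,R=state();print(s['ee_pos'],s['force'],s['ft_torque'],yawz(R))"
```

```text
time: 9.95
ee_pos: [0.5356, 0.1549, 0.0994]
orientation: [-1.544, 0.336, -0.336]
force: [-1.3, 0.3, 6.3]
opening: 0.022
time: 10.35
ee_pos: [0.5357, 0.1549, 0.0951]
orientation: [-1.544, 0.336, -0.336]
force: [-1.9, -1.2, 8.7]
opening: 0.0224
[0.5356598  0.1548855  0.09505855] [-1.85479055 -1.22276712  8.68409917] [-0.13328149  0.51578887  0.00887536] 65.46029431256932
```

```bash
python3 -m jog '[[0,1.5,0,0,0],[0,0,0,0,0]]'; python3 -m jog '[[0,1,0,0,0],[0,0,0,0,0],[0,0,0,0,0]]';python3 -m jog '[[0,1,0,0,0],[0,0,0,0,0],[0,0,0,0,0]]'
```

```text
time: 10.55
ee_pos: [0.5357, 0.1549, 0.0936]
orientation: [-1.544, 0.336, -0.336]
force: [-1.6, -0.6, 9.8]
opening: 0.0226
time: 10.85
ee_pos: [0.5357, 0.1549, 0.0928]
orientation: [-1.544, 0.336, -0.336]
force: [-2.1, -0.7, 9.5]
opening: 0.0219
time: 11.15
ee_pos: [0.5357, 0.1549, 0.0927]
orientation: [-1.544, 0.336, -0.336]
force: [-3.9, -1.0, 17.5]
opening: 0.022
```

```bash
python3 -m jog '[[0,0.7,0,0,0],[0,0,0,0,0],[0,0,0,0,0],[0,0,0,0,0]]'; python3 - <<'E'
from h import *
s,R=state(); cal=viewer.calibration("wrist"); p,d=viewer.read_camera("wrist")
print(s["ee_pos"],s["force"],s["ft_torque"],yawz(R),R[:,1]); 
cv2.imwrite("pics/w8.png",p[:,:,::-1])
for n,b in(("side",(205,170,305,290)),("scene",(180,100,360,290))):
  p,d=viewer.read_camera(n); cv2.imwrite(f"pics/{n}8.png",cv2.resize(p[b[1]:b[3],b[0]:b[2],::-1],None,fx=5 if n=="side" else 3,fy=5 if n=="side" else 3,interpolation=2))
E
```

```text
time: 11.55
ee_pos: [0.5357, 0.1549, 0.0927]
orientation: [-1.543, 0.335, -0.336]
force: [-5.8, -1.0, 24.7]
opening: 0.0222
[0.53566432 0.1548947  0.09267771] [-5.78612809 -1.01209078 24.74190049] [-0.42176868  1.35950085  0.04327139] 65.45586719031387 [ 7.85870638e-04  9.54529925e-04 -9.99999236e-01]
```

View pics/side8.png

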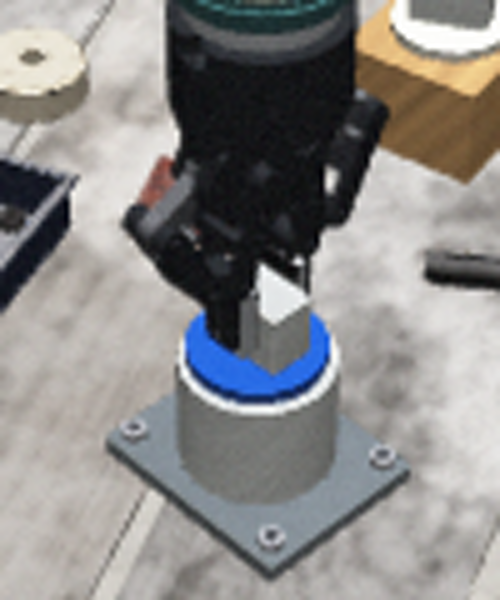

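View pics/scene8.png

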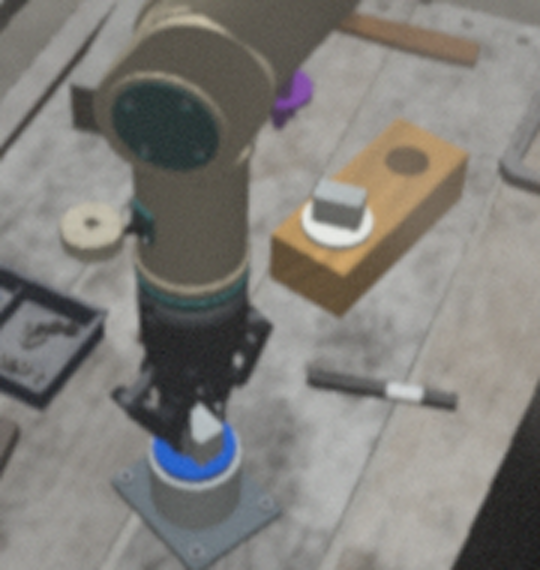

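View pics/w8.png

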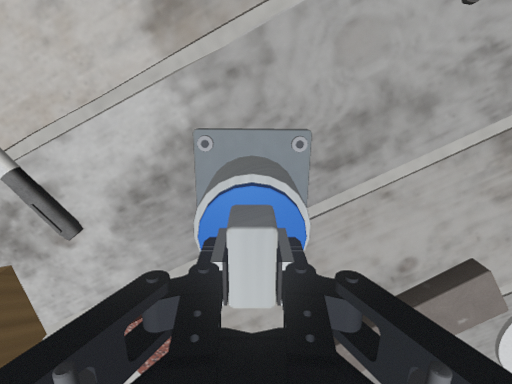

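The flange sits flush and concentric on the drum, at side crop (258,355) and wrist (253,225). TCP height is 0.0927 m, exactly the predicted home height, and the contact is stiff at about 25 N. I'm handing it in while still pressing.

```bash
python3 -c "
from station import ticket
print(ticket.job_done())"
```

```text
the job is handed in; nothing more can be done
None
```

The blue-flanged arbor is fully home in the drive socket, and I handed the job in while still gripping it and pressing down. I lifted it out of the rack's far hole, turned it about 15° to match the slots and slid it down. It took about 11.7 s of the 38 s.

**Final checks**
- **Seating:** the tool stopped at 0.0927 m, the height worked out for fully home. Further downward commands only raised the force, from about 10 N to 25 N, so the flange is on the face. I had no direct reading of the ejector joint.
- **Fit:** the splines entered the slots without noticeable resistance. The side, scene and wrist pictures show the flange flush and centred on the drum.
- **Grip:** the jaws read 22 mm on the 24 mm bar from the moment they closed, and the bar did not slip. A sideways force of about 6 N remained at the end.
- **Other things:** the white arbor is still in the rack. I touched nothing else on the table and saw nothing out of place in the last pictures, though I did not re-measure the loose items.

**Disagreements:** the camera estimates of the socket's position differed by 1 to 5 mm. I corrected for this with close wrist-camera views before going in.

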